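Size an arbor bush in the stepped bore gauge

TASK

Take the bush that stands alone in the single wooden stand and find its size in the stepped bore gauge: try it in the smallest bore first, then the next larger one, and so on, until its shank enters. Try gently, never pressing the bush on the gauge with more than about 30 N, and leave it upright and fully home in the first bore that takes it, flange down on the step, let go. Leave the two bushes in the rack and everything else where they are.

Things in the scene. Friction and masses are not known exactly. Their poses are not given: they have to be found in the camera images.
- gauge: stepped bore gauge, a fixed aluminium block of three steps in a row, each 66 mm (along its x) by 60 mm (along its y), 32, 40 and 48 mm high, with one bore in the middle of each. Origin: centre of the underside. The row runs along its y axis: smallest bore in the lowest step at y = +60 mm, middle at y = 0, largest in the highest step at y = -60 mm
- bore_small (a point): centre of the mouth of the smallest bore (23 mm wide, for a 22 mm shank), on top of the lowest step, 32 mm above the table; z up. 28 mm deep: a bush that fits enters its full 22 mm until its flange lies on the step. A shank too large stays on the mouth, at most about 2 mm down
- bore_middle (a point): centre of the mouth of the middle bore (27 mm wide, for a 26 mm shank), on top of the middle step, 40 mm above the table; z up. 28 mm deep: a bush that fits enters its full 22 mm until its flange lies on the step. A shank too large stays on the mouth, at most about 2 mm down
- bore_large (a point): centre of the mouth of the largest bore (31 mm wide, for a 30 mm shank), on top of the highest step, 48 mm above the table; z up. 28 mm deep: a bush that fits enters its full 22 mm until its flange lies on the step. A shank too large stays on the mouth, at most about 2 mm down
- pin_small (a joint): spring feeler pin lying along the gauge's x in the +x wall of the small bore, 14 mm below its mouth, its domed nose (10 mm radius) in the bore. 0 m: free, nose 3 mm inside the bore; grows as a shank pushes it outward against 3 to 5 N. A fitting shank needs a few N of downward push to pass it and holds it at 1 to 3 mm; one too small leaves it below 0.5 mm
- pin_middle (a joint): spring feeler pin lying along the gauge's x in the +x wall of the middle bore, 14 mm below its mouth, its domed nose (10 mm radius) in the bore. 0 m: free, nose 3 mm inside the bore; grows as a shank pushes it outward against 3 to 5 N. A fitting shank needs a few N of downward push to pass it and holds it at 1 to 3 mm; one too small leaves it below 0.5 mm
- pin_large (a joint): spring feeler pin lying along the gauge's x in the +x wall of the large bore, 14 mm below its mouth, its domed nose (10 mm radius) in the bore. 0 m: free, nose 3 mm inside the bore; grows as a shank pushes it outward against 3 to 5 N. A fitting shank needs a few N of downward push to pass it and holds it at 1 to 3 mm; one too small leaves it below 0.5 mm
- stand: the single stand: a fixed light wooden block 64 x 64 x 30 mm with one well of 35 mm diameter, in which the bush to be sized hangs by its flange with 2 to 6 mm of play. Origin: centre of the underside; the well is on this axis
- rack: a fixed dark wooden block 64 mm (its x) by 150 mm (its y) by 30 mm high with two wells like the stand's at y = +40 and -40 mm, holding the other two bushes. Origin: centre of the underside
- bush_p: one of three steel bushes that look alike: shank 22 mm long, flange 46 mm wide at z = 22 to 28 mm, round hub 26 mm wide up to z = 62 mm; about 0.26 kg. Only the shanks differ: 22, 26 and 30 mm wide, one of each; which this is, is not told. 1.3 mm chamfer on the lower edge. Origin: centre of the shank's lower end, z up the axis. Starts hanging by its flange in a well of stand or rack, shank hidden
- bush_q: one of three steel bushes that look alike: shank 22 mm long, flange 46 mm wide at z = 22 to 28 mm, round hub 26 mm wide up to z = 62 mm; about 0.26 kg. Only the shanks differ: 22, 26 and 30 mm wide, one of each; which this is, is not told. 1.3 mm chamfer on the lower edge. Origin: centre of the shank's lower end, z up the axis. Starts hanging by its flange in a well of stand or rack, shank hidden
- bush_r: one of three steel bushes that look alike: shank 22 mm long, flange 46 mm wide at z = 22 to 28 mm, round hub 26 mm wide up to z = 62 mm; about 0.26 kg. Only the shanks differ: 22, 26 and 30 mm wide, one of each; which this is, is not told. 1.3 mm chamfer on the lower edge. Origin: centre of the shank's lower end, z up the axis. Starts hanging by its flange in a well of stand or rack, shank hidden
- wheel: terracotta-coloured grinding wheel lying flat, 100 mm in diameter, 8 mm thick; origin at its underside centre (bystander, loose; leave it where it is)
- washer: dark steel washer, 34 mm in diameter, 5 mm thick (bystander, loose; leave it where it is)
- screwdriver: screwdriver lying on the table (bystander, loose; leave it where it is)
- wrench: wrench lying on the table (bystander, loose; leave it where it is)
- can: can 60 mm in diameter, 110 mm tall (bystander, loose; leave it where it is)
- cup: grey plastic cup 70 mm in diameter, 80 mm tall (bystander, loose; leave it where it is)
- bar: dark flat steel bar 30 x 200 x 8 mm (bystander, loose; leave it where it is)

How it is judged:
By the outcome, as a careful person would: the job done as asked, in the order asked, and still so for the second after the job is handed in, with the robot touching nothing.
It also fails if it takes over 61 s, if anything falls off the work surface, if the arm or the gripper's body presses on something with over 40 N, if the wrist force passes 120 N, or if a joint passes its speed limit or range.

ROBOT

A 6-joint arm with a two-finger parallel gripper is mounted at the origin on the work surface. World frame = base frame: x ahead of the robot, y to its left, z up, the work surface at z = 0. Lengths are in mm, angles in rad, forces in N, time in s.
With the tool pointing down it reaches from about 300 to 775 mm from the base axis. Payload 14.6 kg.
Tool frame: the origin (TCP) lies on the centre line of the jaws, within the pads' length; the fingertips stand 11 mm ahead of it and the grasp point (between the pads) lies 8 mm behind it; x points along the fingers, y is the direction in which the jaws open and shut, and the axes are right-handed (so a half turn about x gives the same grasp; the last joint's range is limited). The gripper opens to 94 mm and grips with 3 to 60 N. Pads are 16 mm wide; open, the fingers measure 119 mm over their backs; the gripper's body (75 mm by 177 mm) begins 78 mm behind the grasp point.
Start: joints at [1.142, 0.3, 1.521, -0, 1.321, -0.067], TCP at [194.674, 514.384, 193.546] pointing down, gripper open.
Joint ranges: [-3.03, 3.03], [-0.79, 2.21], [0.23, 2.52], [-1.04, 4.18], [0, 3.07], [-2.55, 2.55]. Speed limits (rad/s): [2.22, 2.22, 2.57, 3.14, 3.14, 3.14].

INTERFACE

Orientations are given as [roll, pitch, yaw] about the fixed x, y, z axes, in that order (R = Rz(yaw) Ry(pitch) Rx(roll)).
In Python, from cell import manip gives the robot as it stands.
- The arm moves only by the shell command python3 -m handwheel 'ROWS' [OPENING] [FORCE]. ROWS is JSON, a list of rows, each a list of 2 entries, a list of its own where there are three numbers: the shift along the tool's x, y, z in mm, then the turn about the tool's x in rad. In form: [[[x, y, z], spin], ...]. A call has exactly 10 rows; each row shifts and turns the commanded pose from where the row before left it, along the tool's axes as they then stand; what a row does not reach is not made up. A row lasts 1/8 s, in which the tool goes at most 62.5 mm and 10.7 degrees, less where a joint would pass 70% of its speed; a pose out of reach is approached as far as the arm can. A call with a gripper value outside its range is refused whole. OPENING is the closure in counts, from 0 (fully open) to 255 (shut), set as the call begins (- or left out, the last holds). The fingers move at their own pace and stop on an object; FORCE is the grip in N (left out, the last holds). Time passes only in rows, so rows that do not move let the fingers close, or fill a call up. It gives the time, the measured TCP pose, the force and the opening at its end, in the units of the state.
- manip.read_state(): the state, without advancing time (a new reading comes with each control period).
- manip.camera(name): name is "side" or "top"; returns a dict with "pixels" (400x640x3 uint8, red, green, blue), "z_map" (400x640 float32, mm along the optical axis (not along the pixel's ray), 0 where there is no reading), "mtx" (3x3 intrinsics, pixels), "xyz" and "orientation" of the camera in the world. Camera axes: x right, y up, looking along -z (the intrinsics and any distortion apply to the point x, -y, -z); pixel columns grow to the right and rows downward; lengths in mm; the calibration is good to about 2 mm. A picture is of the moment at which its call begins.
- manip.sign_off(): hands the job in, once; it reports no verdict.
Trained networks look in the newest picture that a camera, given by its name, has taken for a name from the list of things; names that differ only in an ending like _2 or _b are one class to them, and where a whole thing is asked for, a point or a joint stands for the part that bears it (a point fixed in the world has none). Each returns a list of dicts, best first, with "confidence" (0 to 1); they miss things now and then, are a little off and sometimes report something else, mostly with a low value. They report only what shows in the picture. A call takes as long as a camera call.
- manip.cut_out(target, camera): "region" (400x640 bool, what is visible of it) and "centre" ([column, row] in pixels, amid what is visible of it).
The state is a dict: "clock": time; "joints": joint angles; "qd": joint speeds; "effort": joint torques, N m; "eef_pos": TCP position; "eef_rot": TCP orientation; "wrist_force": force on the tool from outside, world axes, zero at the start; "moment": the same for the moment, N m; "finger_gap": finger opening in mm.
Only numpy, scipy, OpenCV 4.12 (cv2) and the standard library are available. Lean on these libraries where they do the work, as an engineer would, in place of code of your own. Each camera call takes 0.05 s, during which the arm holds its last target. There are 200 camera calls.

## Working session

There is one attempt and no reset: what is moved stays moved. The work goes in short steps, Python scripts to look and compute and a shell command to move; the robot and the scene stay as the last step left them, time stands still between calls to the robot, and variables do not carry over. Pictures are saved under pics/ and viewed, about 8 in all and at most 12, crops included, and the job is handed in when it is done.

```bash
ls; mkdir -p pics; cat > h.py <<'E'
import numpy as np, cv2
from cell import manip
from scipy.spatial.transform import Rotation as R
def look(n):
    c=manip.camera(n); return c
def rot(c):
    o=np.array(c["orientation"],float)
    return o if o.shape==(3,3) else R.from_euler('xyz',o).as_matrix()
def cloud(c):
    z=c["z_map"]; K=np.array(c["mtx"]); v,u=np.mgrid[0:400,0:640]
    p=np.stack([(u-K[0,2])/K[0,0]*z,-(v-K[1,2])/K[1,1]*z,-z],-1)
    return p@rot(c).T+np.array(c["xyz"])
def proj(c,P):
    K=np.array(c["mtx"]); q=(np.atleast_2d(P)-np.array(c["xyz"]))@rot(c)
    return np.stack([K[0,0]*q[:,0]/-q[:,2]+K[0,2],-K[1,1]*q[:,1]/-q[:,2]+K[1,2]],-1)
def save(c,f,pts=()):
    im=c["pixels"][:,:,::-1].copy()
    for a in pts: cv2.circle(im,(int(a[0]),int(a[1])),2,(0,0,255),-1)
    cv2.imwrite('pics/'+f,im)
E
python3 - <<'E'
from h import *
print(manip.read_state())
for n in ("top","side"):
    c=look(n); save(c,n+"0.png"); P=cloud(c); ok=c["z_map"]>0
    print(n,{k:v for k,v in c.items() if k not in("pixels","z_map")})
    for t in ("gauge","stand","rack","bush_p"):
        for d in manip.cut_out(t,n):
            m=d["region"]&ok; Q=P[m]
            zt=np.percentile(Q[:,2],95); T=Q[Q[:,2]>zt-4]
            print(t,round(d["confidence"],2),np.round(d["centre"]),m.sum(),"ztop",zt.round(1),"topmean",T.mean(0).round(1),Q.min(0).round(),Q.max(0).round())
E
```

```text
pics
{'clock': 0.0, 'joints': array([ 1.14239456e+00,  3.00455099e-01,  1.52158139e+00, -1.71984048e-05,
        1.32073147e+00, -6.65980130e-02]), 'qd': array([-5.79598526e-04, -5.20706836e-05, -1.56496261e-04,  1.53589764e-03,
        1.01414089e-03, -8.01456556e-06]), 'effort': array([-1.21148416e-03, -5.31798899e+01, -3.52741599e+01,  7.08138035e-02,
        2.45516788e-02, -1.04431924e-04]), 'eef_pos': array([194.56611991, 514.13005629, 192.99499485]), 'eef_rot': array([-1.62322163,  1.5696209 , -1.98502112]), 'wrist_force': array([ 1.14286288,  0.05556734, -0.80720728]), 'moment': array([-0.01171304,  0.01037355, -0.01621677]), 'finger_gap': 93.773327515804}
top {'mtx': array([[437.62374785,   0.        , 315.2058564 ],
       [  0.        , 437.62374785, 200.72820163],
       [  0.        ,   0.        ,   1.        ]]), 'xyz': array([3.11850074e+02, 2.96273693e-01, 1.39192700e+03]), 'orientation': array([ 2.09191073e-01, -5.70084358e-04, -1.55202241e+00])}
gauge 0.65 [363. 240.] 1348 ztop 51.3 topmean [ 477.5 -199.2   50.2] [ 442. -243.   -5.] [526. -50.  57.]
stand 0.58 [362
[... 781 characters left out ...]
9, -645.48846507,  949.8348864 ]), 'orientation': array([ 0.71346124, -0.01121376, -0.51890897])}
gauge 0.89 [307. 276.] 2126 ztop 50.5 topmean [ 475.9 -200.3   49.3] [ 442. -232.   -2.] [526. -46.  55.]
stand 0.93 [269. 175.] 369 ztop 33.3 topmean [542.9 215.2  31.6] [504. 182.  -2.] [589. 253.  36.]
rack 0.65 [354. 219.] 949 ztop 34.3 topmean [695.1 -31.9  32.7] [662. -98.  -4.] [754.  81.  72.]
bush_p 0.73 [263. 167.] 221 ztop 73.1 topmean [546.3 225.4  71.6] [521. 204.  -1.] [590. 303.  74.]
bush_p 0.55 [350. 195.] 262 ztop 72.6 topmean [703.   18.4  71.4] [681.  -6.  29.] [734.  49.  75.]
bush_p 0.54 [364. 213.] 257 ztop 72.2 topmean [699.6 -61.6  71. ] [676. -85.  -0.] [753.  -6.  75.]
```

```bash
python3 - <<'E'
from h import *
from scipy.optimize import minimize
ims=[]
for n in ("top","side"):
    c=look(n); P=cloud(c); ok=c["z_map"]>0
    im=c["pixels"][:,:,::-1]; ims.append(im)
    d=[d for d in manip.cut_out("gauge",n)][0]
    Q=P[cv2.dilate(d["region"].astype('uint8'),np.ones((5,5)))>0]
    tb=P[ok&(abs(P[...,2])<8)]; print(n,"table z",np.median(tb[:,2]).round(2))
    for lo,hi in ((28,36.5),(37,44.5),(45,54)):
        T=Q[(Q[:,2]>lo)&(Q[:,2]<hi)]
        r=cv2.minAreaRect(T[:,:2].astype('float32'))
        print(len(T),np.median(T,0).round(1),T.mean(0).round(1),r)
    # outline fit of whole block
    T=Q[(Q[:,2]>28)]; print(cv2.minAreaRect(T[:,:2].astype('float32')))
cv2.imwrite('pics/both.png',np.vstack([cv2.resize(ims[0][100:340,120:540],(800,457))]))
cv2.imwrite('pics/both2.png',cv2.resize(ims[1][100:360,150:490],(784,600)))
E
```

```text
top table z 1.0
359 [486.9 -86.8  32.9] [486.2 -90.2  32.8] ((485.2237548828125, -138.85214233398438), (176.76461791992188, 72.58135223388672), 84.96282196044922)
360 [ 481.  -142.2   41. ] [ 481.1 -143.5   40.9] ((484.4380187988281, -143.54254150390625), (173.35121154785156, 72.76227569580078), 85.72213745117188)
328 [ 475.3 -193.7   49.1] [ 476.3 -193.6   49.1] ((479.05963134765625, -169.87391662597656), (120.63526153564453, 66.21157836914062), 85.9417495727539)
((452.0242614746094, -90.23455810546875), (152.83883666992188, 296.67950439453125), 29.887868881225586)
side table z 1.23
569 [484.9 -86.4  32.9] [ 484.8 -101.9   32.8] ((485.8634948730469, -139.48477172851562), (183.19149780273438, 73.5719985961914), 84.71531677246094)
557 [ 480.2 -142.2   41. ] [ 480.3 -147.6   40.9] ((484.7076416015625, -143.44305419921875), (174.6125946044922, 72.4920883178711), 85.16859436035156)
575 [ 476.  -200.4   49. ] [ 476.5 -199.7   48.9] ((478.7176818847656, -176.9507598876953), (105.98932647705078, 67.19108581542969), 85.95317840576172)
((392.2770690917969, -358.3538513183594), (667.8107299804688, 113.97866821289062), 67.64484405517578)
```

View pics/both.png

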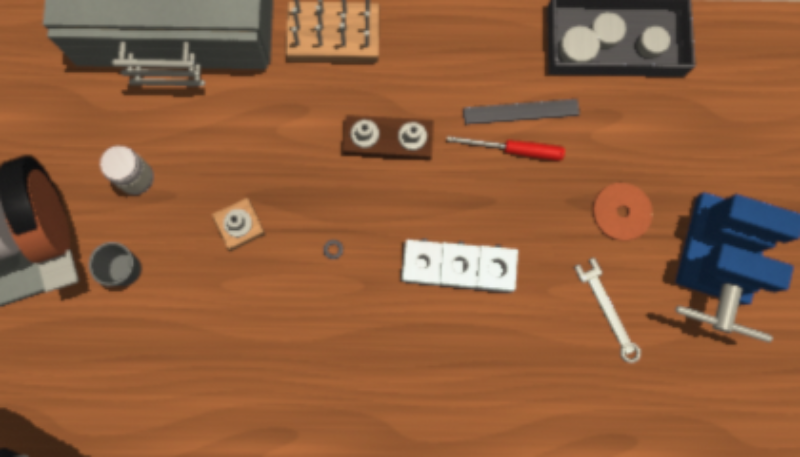

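View pics/both2.png

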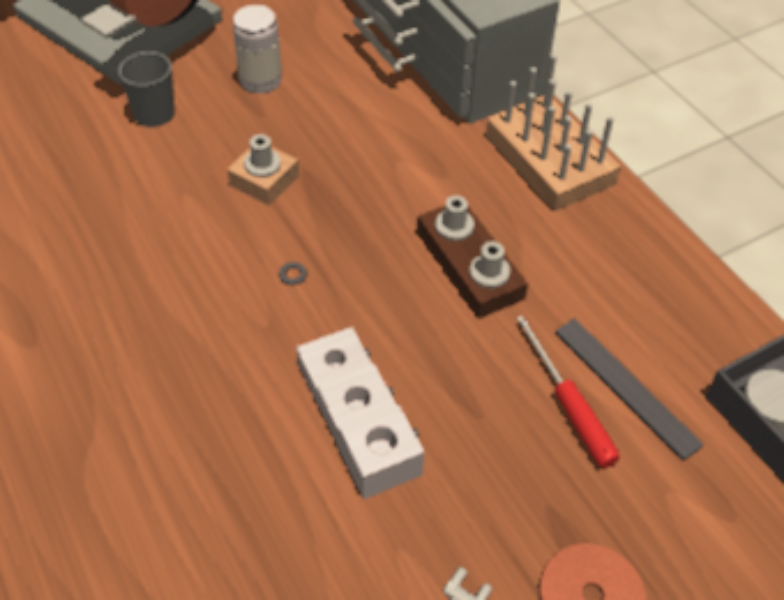

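```bash
cat >> h.py <<'E'
def ray(c,uv,z):
    K=np.array(c["mtx"]); d=np.array([(uv[0]-K[0,2])/K[0,0],-(uv[1]-K[1,2])/K[1,1],-1])@rot(c).T
    o=np.array(c["xyz"]); return o+d*(z-o[2])/d[2]
def rect(c,z,x0,y0,w,h,s=0.5):
    "orthorectified grey patch of world plane z; px s mm; row->x, col->y"
    X,Y=np.meshgrid(x0+s*np.arange(int(w/s)),y0+s*np.arange(int(h/s)),indexing='ij')
    uv=proj(c,np.stack([X.ravel(),Y.ravel(),np.full(X.size,z)],-1)).astype('float32').reshape(X.shape+(2,))
    return cv2.remap(c["pixels"][:,:,::-1].copy(),uv[...,0],uv[...,1],cv2.INTER_CUBIC)
def tool():
    s=manip.read_state(); M=R.from_euler('xyz',s["eef_rot"]).as_matrix(); return s,M
def go(target,ang=None):
    s,M=tool(); d=np.array(target)-s["eef_pos"]; print("clock",s["clock"],"pos",s["eef_pos"].round(1),"tool shift",(M.T@d).round(1),"jaw ang",np.arctan2(M[1,1],M[0,1]).round(3),"F",s["wrist_force"].round(1),"gap",s["finger_gap"].round(1),"j6",s["joints"][5].round(2))
    print(M.round(3).tolist())
E
python3 - <<'E'
from h import *
go([545,225,120])
out=[]
for n in ("top","side"):
    c=look(n); row=[]
    for z,x,y,d in ((32,487,-83,23),(40,481,-142,27),(48,475.5,-202,31)):
        g=rect(c,z,x-35,y-32,70,64); g1=g.min(2)  # wood: low blue too
        row.append(cv2.resize(g,None,fx=2,fy=2))
        r=21; w=g1[70-40:70+40,64-40:64+40]
        _,m=cv2.threshold(w,0,255,cv2.THRESH_OTSU+cv2.THRESH_BINARY_INV)
        k,l,st,ce=cv2.connectedComponentsWithStats(m)
        i=1+np.argmax(st[1:,4]); yx=ce[i]
        print(n,z,"hole centre",x-20+yx[1]*.5,y-20+yx[0]*.5,"area diam",2*np.sqrt(st[i,4]*.25/np.pi),"bbox",st[i][2:4]*.5, "top-left",x-20+st[i][1]*.5,y-20+st[i][0]*.5)
    g=rect(c,70,545-35,225-32,70,64); row.append(cv2.resize(g,None,fx=2,fy=2))
    out.append(np.hstack([r[:,::1] for r in row]))
im=np.vstack(out); cv2.imwrite('pics/rect.png',cv2.resize(im,None,fx=.75,fy=.75))
E
```

```text
Traceback (most recent call last):
  File "h.py", line 31, in go
    s,M=tool(); d=np.array(target)-s["eef_pos"]; print("clock",s["clock"],"pos",s["eef_pos"].round(1),"tool shift",(M.T@d).round(1),"jaw ang",np.arctan2(M[1,1],M[0,1]).round(3),"F",s["wrist_force"].round(1),"gap",s["finger_gap"].round(1),"j6",s["joints"][5].round(2))
                                                                                                                                                                                                                     ^^^^^^^^^^^^^^^^^^^^^
AttributeError: 'float' object has no attribute 'round'
```

```bash
sed -i 's/s\["finger_gap"\].round(1)/round(float(s["finger_gap"]),1)/; s/s\["joints"\]\[5\].round(2)/round(float(s["joints"][5]),2)/' h.py
python3 - <<'E'
from h import *
go([545,225,120])
out=[]
for n in ("top","side"):
    c=look(n); row=[]
    for z,x,y,d in ((32,487,-83,23),(40,481,-142,27),(48,475.5,-202,31)):
        g=rect(c,z,x-35,y-32,70,64); g1=g.min(2)
        row.append(cv2.resize(g,None,fx=2,fy=2))
        w=g1[30:110,24:104]
        _,m=cv2.threshold(w,0,255,cv2.THRESH_OTSU+cv2.THRESH_BINARY_INV)
        k,l,st,ce=cv2.connectedComponentsWithStats(m)
        i=1+np.argmax(st[1:,4]); yx=ce[i]
        print(n,z,"hole centre",x-20+yx[1]*.5,y-20+yx[0]*.5,"area diam",2*np.sqrt(st[i,4]*.25/np.pi),"bbox yx",st[i][2:4]*.5, "top-left xy",x-15+st[i][1]*.5-5,y-20+st[i][0]*.5)
    g=rect(c,70,545-35,225-32,70,64); row.append(cv2.resize(g,None,fx=2,fy=2))
    out.append(np.hstack(row))
im=np.vstack(out); cv2.imwrite('pics/rect.png',cv2.resize(im,None,fx=.75,fy=.75))
E
```

```text
clock 0.7 pos [194.7 514.4 193.5] tool shift [  73.5 -146.6  430.1] jaw ang 1.209 F [-0.   0.3  0.1] gap 93.6 j6 -0.07
[[-0.0, 0.354, 0.935], [-0.0, 0.935, -0.354], [-1.0, -0.0, -0.0]]
top 32 hole centre 490.7539149888143 -83.13422818791946 area diam 16.869174201729876 bbox yx [20.5 22. ] top-left xy 477.5 -91.5
top 40 hole centre 484.8310521813516 -144.29213002566297 area diam 19.290004068139833 bbox yx [24.  26.5] top-left xy 469.5 -153.5
top 48 hole centre 480.35506677140614 -205.85035349567949 area diam 20.129790985302495 bbox yx [24.5 29.5] top-left xy 463.0 -215.0
side 32 hole centre 487.40786819098855 -79.13752521856085 area diam 21.756075031018273 bbox yx [23. 23.] top-left xy 475.5 -91.0
side 40 hole centre 483.154616240267 -137.55228031145717 area diam 23.92323505210898 bbox yx [27. 28.] top-left xy 468.0 -152.5
side 48 hole centre 479.19272727272727 -196.0166233766234 area diam 24.753717516845768 bbox yx [29.  30.5] top-left xy 461.5 -213.0
```

View pics/rect.png

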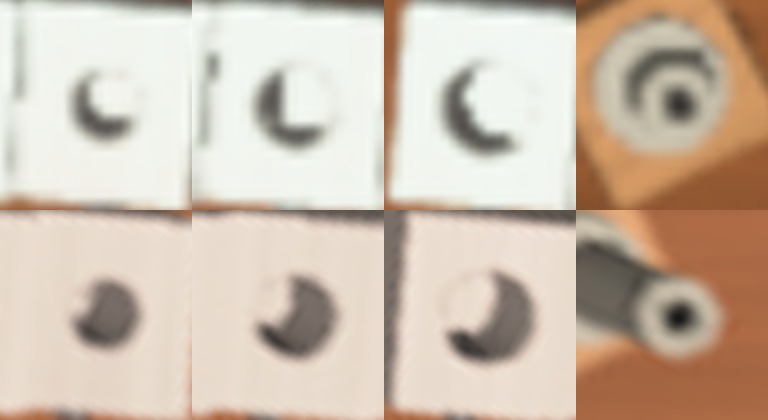

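```bash
python3 -m handwheel '[[[5,-18,53.7],0],[[7,-18,53.7],0],[[8,-18,53.7],0],[[10,-18,53.7],0],[[14,-18,53.7],0],[[14,-18,53.7],0],[[15,-18,53.7],0],[[15,-18,53.5],0],[[0,0,0],-0.1375],[[0,0,0],-0.1375]]' 0 10; python3 - <<'E'
from h import *
go([545.3,227.5,52])
E
```

```text
clock: 2.05
eef_pos: [545.6, 227.0, 105.1]
eef_rot: [-2.745, 1.57, -2.828]
wrist_force: [0.1, 0.3, -0.2]
finger_gap: 93.9
clock 2.05 pos [545.6 227.  105.1] tool shift [53.1  0.5 -0.3] jaw ang 1.487 F [ 0.1  0.3 -0.2] gap 93.9 j6 -1.15
[[-0.001, 0.083, 0.997], [-0.0, 0.997, -0.083], [-1.0, -0.0, -0.001]]
```

```bash
python3 -m handwheel '[[[7,0.5,-0.3],0],[[8,0,0],0],[[8,0,0],0],[[8,0,0],0],[[8,0,0],0],[[8,0,0],0],[[4,0,0],0],[[2,0,0],0],[[0,0,0],0],[[0,0,0],0]]' - 10
python3 -m handwheel '[[[0,0,0],0],[[0,0,0],0],[[0,0,0],0],[[0,0,0],0],[[0,0,0],0],[[0,0,0],0],[[0,0,0],0],[[0,0,0],0],[[0,0,0],0],[[0,0,0],0]]' 255 8
```

```text
clock: 3.3
eef_pos: [545.2, 228.3, 52.8]
eef_rot: [0.433, 1.57, 0.346]
wrist_force: [0.3, -0.2, 0.8]
finger_gap: 94.0
clock: 4.55
eef_pos: [545.1, 228.2, 52.6]
eef_rot: [-1.268, 1.571, -1.355]
wrist_force: [0.5, -2.4, 1.2]
finger_gap: 25.2
```

```bash
python3 -m handwheel '[[[0,0,0],0],[[0,0,0],0],[[0,0,0],0],[[0,0,0],0.18],[[0,0,0],0.18],[[0,0,0],0.18],[[0,0,0],0.18],[[0,0,0],0.18],[[0,0,0],0.18],[[0,0,0],0.18]]' 90 8
python3 -m handwheel '[[[0,0,0],0.18],[[0,0,0],0.131],[[0,0,0],0],[[0,0,0],0],[[0,0,0],0],[[0,0,0],0],[[0,0,0],0],[[0,0,0],0],[[0,0,0],0],[[0,0,0],0]]'
python3 - <<'E'
from h import *
go([545.3,227.5,52])
E
```

```text
clock: 5.8
eef_pos: [545.0, 228.3, 52.5]
eef_rot: [-3.093, 1.571, 1.837]
wrist_force: [0.0, -0.0, -0.1]
finger_gap: 60.6
clock: 7.05
eef_pos: [545.0, 228.2, 52.5]
eef_rot: [-1.444, 1.571, -3.102]
wrist_force: [0.8, -0.4, 0.0]
finger_gap: 61.4
clock 7.05 pos [545.  228.2  52.5] tool shift [0.5 0.3 0.7] jaw ang -0.087 F [ 0.8 -0.4  0. ] gap 61.4 j6 0.42
[[-0.0, 0.996, -0.087], [-0.0, -0.087, -0.996], [-1.0, -0.0, 0.0]]
```

```bash
python3 -m handwheel '[[[0,0,0],0],[[0,0,0],0],[[0,0,0],0],[[0,0,0],0],[[0,0,0],0],[[0,0,0],0],[[0,0,0],0],[[0,0,0],0],[[0,0,0],0],[[0,0,0],0]]' 255 45
python3 -m handwheel '[[[-2,0,0],0],[[-4,0,0],0],[[-8,0,0],0],[[-12,0,0],0],[[-14,0,0],0],[[-14,0,0],0],[[-10,0,0],0],[[-6,0,0],0],[[0,0,0],0],[[0,0,0],0]]'
python3 - <<'E'
from h import *
go([487.7,-79.8,85])
for n in ("top","side"):
    c=look(n); s,M=tool(); e=s["eef_pos"]
    g=rect(c,e[2]-44.5+22,e[0]-45,e[1]-45,90,90); cv2.imwrite(f'pics/held_{n}.png',g)
a=[cv2.imread(f'pics/held_{n}.png') for n in("top","side")]
cv2.imwrite('pics/held.png',cv2.resize(np.hstack(a),(720,360)))
E
```

```text
clock: 8.3
eef_pos: [545.0, 228.2, 52.6]
eef_rot: [-1.165, 1.571, -2.823]
wrist_force: [-1.3, -0.8, 0.9]
finger_gap: 24.1
clock: 9.55
eef_pos: [544.8, 228.2, 122.0]
eef_rot: [-1.131, 1.57, -2.789]
wrist_force: [0.2, 0.0, -3.5]
finger_gap: 24.2
clock 9.55 pos [544.8 228.2 122. ] tool shift [ 37.2 -30.1 311.7] jaw ang -0.087 F [ 0.2  0.  -3.5] gap 24.2 j6 0.42
[[-0.001, 0.996, -0.087], [-0.0, -0.087, -0.996], [-1.0, -0.001, 0.0]]
```

View pics/held.png

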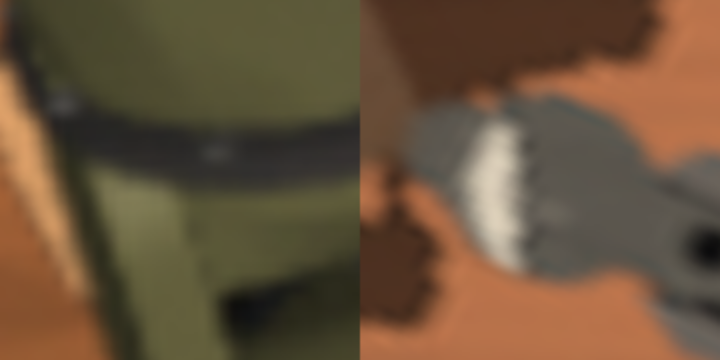

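```bash
python3 -m handwheel '[[[0,-2,20],0],[[0,-4,38],0],[[0,-4,45],0],[[0,-4,45],0],[[0,-4,45],0],[[0,-4,45],0],[[4,-4,40],0],[[10,-2,22],0],[[8,-2,11.7],0],[[4,0,0],0]]'
cat > chk.py <<'E'
import sys
from h import *
t=eval(sys.argv[1]); z=float(sys.argv[2])  # bore mouth estimate, mouth z
go(t); c=look("side"); s,M=tool(); e=s["eef_pos"]
up=np.array([0,0,1]); hb=e-44.5*up
th=np.linspace(0,2*np.pi,60); ring=lambda o,r:o+r*np.stack([np.cos(th),np.sin(th),0*th],-1)
f=5; o=proj(c,hb)[0]; x0,y0=int(o[0])-60,int(o[1])-50
im=cv2.resize(c["pixels"][y0:y0+100,x0:x0+120,::-1],None,fx=f,fy=f,interpolation=cv2.INTER_CUBIC)
def dr(P,col):
    q=((proj(c,P)-[x0,y0]+.5)*f-.5); cv2.polylines(im,[np.round(q*8).astype(int)],True,col,1,cv2.LINE_AA,3)
dr(ring(hb+22*up,23),(0,255,0)); dr(ring(hb+28*up,23),(0,255,0)); dr(ring(hb,13),(255,0,0))
dr(ring(np.array([t[0],t[1],z]),{32:11.5,40:13.5,48:15.5}[int(z)]),(0,0,255))
cv2.imwrite('pics/'+sys.argv[3],im)
E
python3 chk.py '[487.7,-79.8,78]' 32 a1.png
```

```text
clock: 10.9
eef_pos: [487.6, -80.1, 96.1]
eef_rot: [-1.72, 1.57, 2.904]
wrist_force: [0.9, 0.2, -2.9]
finger_gap: 24.0
clock 10.9 pos [487.6 -80.1  96.1] tool shift [18.1  0.1 -0.3] jaw ang -0.088 F [ 0.9  0.2 -2.9] gap 24.0 j6 -0.15
[[-0.001, 0.996, -0.088], [0.0, -0.088, -0.996], [-1.0, -0.001, -0.0]]
```

View pics/a1.png

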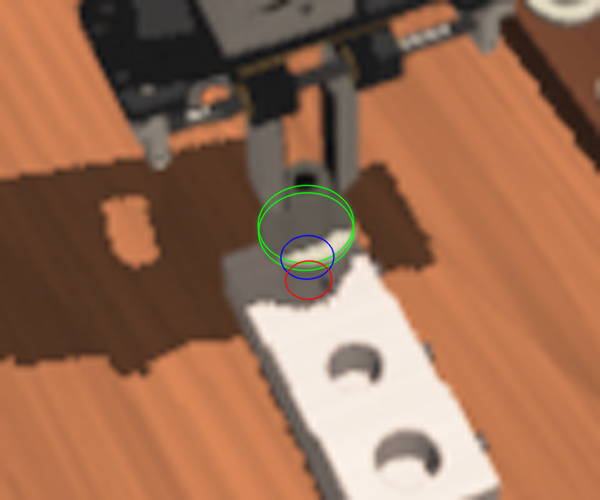

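```bash
python3 -m handwheel '[[[5,0.1,-0.3],0],[[5,0,0],0],[[4,0,0],0],[[2,0,0],0],[[1,0,0],0],[[0.7,0,0],0],[[0.6,0,0],0],[[0.4,0,0],0],[[0,0,0],0],[[0,0,0],0]]'
python3 -m handwheel '[[[0.2,0,0],0],[[0.2,0,0],0],[[0.2,0,0],0],[[0.2,0,0],0],[[0.2,0,0],0],[[0,0,0],0],[[0,0,0],0],[[0,0,0],0],[[0,0,0],0],[[0,0,0],0]]'
python3 -c "
from h import *
go([487.7,-79.8,76.5])"
```

```text
clock: 12.2
eef_pos: [488.2, -79.4, 77.9]
eef_rot: [1.763, 1.571, 0.105]
wrist_force: [0.3, 0.0, -2.6]
finger_gap: 24.5
clock: 13.45
eef_pos: [488.2, -79.4, 76.9]
eef_rot: [1.324, 1.571, -0.334]
wrist_force: [-0.5, 1.0, -2.9]
finger_gap: 24.3
clock 13.45 pos [488.2 -79.4  76.9] tool shift [ 0.4 -0.5  0.5] jaw ang -0.087 F [-0.5  1.  -2.9] gap 24.3 j6 -0.15
[[0.0, 0.996, -0.087], [-0.0, -0.087, -0.996], [-1.0, 0.0, 0.0]]
```

```bash
python3 -m handwheel '[[[0.2,-0.1,0.1],0],[[0.2,-0.1,0.1],0],[[0.2,-0.1,0.1],0],[[0.2,0,0],0],[[0.2,0,0],0],[[0,0,0],0],[[0,0,0],0],[[0,0,0],0],[[0,0,0],0],[[0,0,0],0]]'
python3 -c "
from h import *
go([487.7,-79.8,76.5])"
```

```text
clock: 14.7
eef_pos: [488.1, -79.7, 76.3]
eef_rot: [1.455, 1.57, -0.203]
wrist_force: [-1.6, 0.3, 6.6]
finger_gap: 23.9
clock 14.7 pos [488.1 -79.7  76.3] tool shift [-0.2 -0.4  0.1] jaw ang -0.087 F [-1.6  0.3  6.6] gap 23.9 j6 -0.15
[[0.001, 0.996, -0.087], [-0.0, -0.087, -0.996], [-1.0, 0.001, 0.0]]
```

```bash
python3 -m handwheel '[[[0,0.3,0],0],[[0,0.3,0],0],[[0,0.3,0],0],[[0,0.3,0],0],[[0,0.3,0],0],[[0.1,0,0],0],[[0.1,0,0],0],[[0,0,0],0],[[0,0,0],0],[[0,0,0],0]]'
python3 -m handwheel '[[[0,-0.3,0.3],0],[[0,-0.3,0.3],0],[[0,-0.3,0.3],0],[[0,-0.3,0.3],0],[[0,-0.3,0.3],0],[[0,0,0],0],[[0,0,0],0],[[0,0,0],0],[[0,0,0],0],[[0,0,0],0]]'
python3 -m handwheel '[[[0,-0.3,-0.3],0],[[0,-0.3,-0.3],0],[[0,-0.3,-0.3],0],[[0,-0.3,-0.3],0],[[0,-0.3,-0.3],0],[[0,0,0],0],[[0,0,0],0],[[0,0,0],0],[[0,0,0],0],[[0,0,0],0]]'
python3 -m handwheel '[[[0,0.3,-0.3],0],[[0,0.3,-0.3],0],[[0,0.3,-0.3],0],[[0,0.3,-0.3],0],[[0,0.3,-0.3],0],[[0,0,0],0],[[0,0,0],0],[[0,0,0],0],[[0,0,0],0],[[0,0,0],0]]'
```

```text
clock: 15.95
eef_pos: [489.0, -79.8, 76.3]
eef_rot: [-1.509, 1.57, 3.116]
wrist_force: [-7.1, 1.5, 11.0]
finger_gap: 23.8
clock: 17.2
eef_pos: [488.2, -81.1, 76.4]
eef_rot: [1.663, 1.57, 0.005]
wrist_force: [-2.7, 1.6, 8.4]
finger_gap: 23.9
clock: 18.45
eef_pos: [487.2, -79.7, 76.2]
eef_rot: [1.462, 1.569, -0.196]
wrist_force: [2.6, 0.5, 6.3]
finger_gap: 24.2
clock: 19.7
eef_pos: [488.1, -78.4, 76.1]
eef_rot: [0.672, 1.57, -0.986]
wrist_force: [-2.2, -0.6, 9.9]
finger_gap: 23.9
```

```bash
python3 -m handwheel '[[[-3,0,0],0],[[-6,0,0],0],[[-6,0,0],0],[[-3,-0.3,12],0],[[0,0,18],0],[[0,0,17],0],[[0,0,9],0],[[0,0,4],0],[[0,0,0],0],[[0,0,0],0]]'
python3 chk.py '[482.4,-139.5,86]' 40 a2.png
```

```text
clock: 20.95
eef_pos: [482.5, -137.6, 93.6]
eef_rot: [-2.568, 1.571, 2.058]
wrist_force: [0.7, 0.3, -2.1]
finger_gap: 24.2
clock 20.95 pos [ 482.5 -137.6   93.6] tool shift [7.6 0.  1.9] jaw ang -0.087 F [ 0.7  0.3 -2.1] gap 24.2 j6 -0.26
[[-0.0, 0.996, -0.086], [0.0, -0.086, -0.996], [-1.0, -0.0, -0.0]]
```

View pics/a2.png

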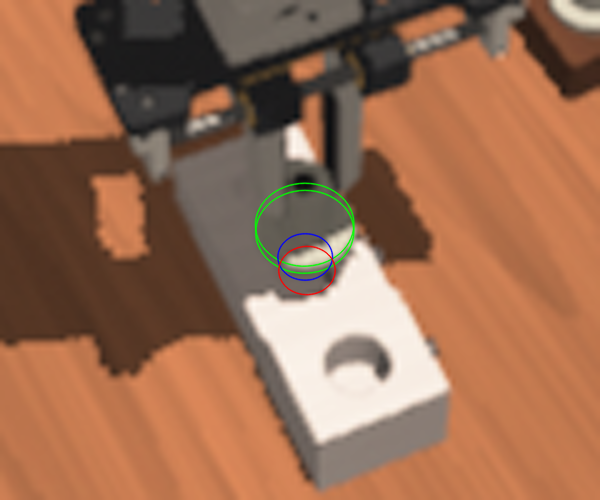

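```bash
python3 -m handwheel '[[[2,0,1],0],[[2,0,0.8],0],[[2,0,0],0],[[1,0,0],0],[[0.7,0,0],0],[[0.4,0,0],0],[[0.3,0,0],0],[[0.2,0,0],0],[[0,0,0],0],[[0,0,0],0]]'
python3 -m handwheel '[[[0.2,0,0],0],[[0.2,0,0],0],[[0.2,0,0],0],[[0.2,0,0],0],[[0.2,0,0],0],[[0.1,0,0],0],[[0.1,0,0],0],[[0,0,0],0],[[0,0,0],0],[[0,0,0],0]]'
python3 -c "
from h import *
go([482.4,-139.5,84.3])"
```

```text
clock: 22.25
eef_pos: [482.4, -139.7, 85.1]
eef_rot: [1.088, 1.571, -0.57]
wrist_force: [0.6, 0.3, -2.9]
finger_gap: 24.1
clock: 23.5
eef_pos: [482.3, -139.7, 83.9]
eef_rot: [-0.167, 1.571, -1.825]
wrist_force: [-0.8, -0.5, -3.6]
finger_gap: 24.0
clock 23.5 pos [ 482.3 -139.7   83.9] tool shift [-0.4  0.1 -0.2] jaw ang -0.087 F [-0.8 -0.5 -3.6] gap 24.0 j6 -0.27
[[-0.0, 0.996, -0.087], [-0.0, -0.087, -0.996], [-1.0, -0.0, 0.0]]
```

```bash
python3 -m handwheel '[[[0.1,0,0],0],[[0.1,0,0],0],[[0.1,0,0],0],[[0.1,0,0],0],[[0.1,0,0],0],[[0.1,0,0],0],[[0.1,0,0],0],[[0,0,0],0],[[0,0,0],0],[[0,0,0],0]]'
python3 -c "
from h import *
go([482.4,-139.5,84.3])"
```

```text
clock: 24.75
eef_pos: [482.4, -139.7, 83.2]
eef_rot: [1.561, 1.571, -0.097]
wrist_force: [-0.3, 0.1, -0.7]
finger_gap: 24.1
clock 24.75 pos [ 482.4 -139.7   83.2] tool shift [-1.1  0.  -0.2] jaw ang -0.087 F [-0.3  0.1 -0.7] gap 24.1 j6 -0.27
[[0.0, 0.996, -0.087], [-0.0, -0.087, -0.996], [-1.0, 0.0, 0.0]]
```

```bash
python3 -m handwheel '[[[0.1,0,0],0],[[0.1,0,0],0],[[0.1,0,0],0],[[0.1,0,0],0],[[0.1,0,0],0],[[0,0,0],0],[[0,0,0],0],[[0,0,0],0],[[0,0,0],0],[[0,0,0],0]]'
python3 -c "
from h import *
go([482.4,-139.5,84.3])"
```

```text
clock: 26.0
eef_pos: [482.3, -139.7, 82.6]
eef_rot: [-1.679, 1.571, 2.946]
wrist_force: [0.0, 0.6, -4.5]
finger_gap: 24.4
clock 26.0 pos [ 482.3 -139.7   82.6] tool shift [-1.7  0.1 -0.2] jaw ang -0.087 F [ 0.   0.6 -4.5] gap 24.4 j6 -0.27
[[-0.0, 0.996, -0.087], [0.0, -0.087, -0.996], [-1.0, -0.0, -0.0]]
```

```bash
python3 -m handwheel '[[[0.4,0,0],0],[[0.4,0,0],0],[[0.5,0,0],0],[[0.5,0,0],0],[[0.5,0,0],0],[[0.5,0,0],0],[[0.4,0,0],0],[[0,0,0],0],[[0,0,0],0],[[0,0,0],0]]'
python3 -c "
from h import *
go([482.4,-139.5,84.3])"
```

```text
clock: 27.25
eef_pos: [482.3, -139.7, 79.4]
eef_rot: [-2.275, 1.571, 2.351]
wrist_force: [-0.8, 1.6, -3.2]
finger_gap: 23.9
clock 27.25 pos [ 482.3 -139.7   79.4] tool shift [-4.9  0.1 -0.2] jaw ang -0.087 F [-0.8  1.6 -3.2] gap 23.9 j6 -0.27
[[-0.0, 0.996, -0.087], [0.0, -0.087, -0.996], [-1.0, -0.0, -0.0]]
```

Entering freely (5 mm deep). Continue in gentle steps past the pin.

```bash
python3 -m handwheel '[[[0.5,0,0],0],[[0.5,0,0],0],[[0.5,0,0],0],[[0.5,0,0],0],[[0.5,0,0],0],[[0.5,0,0],0],[[0.5,0,0],0],[[0.5,0,0],0],[[0,0,0],0],[[0,0,0],0]]'
python3 -m handwheel '[[[0.5,0,0],0],[[0.5,0,0],0],[[0.5,0,0],0],[[0.5,0,0],0],[[0.5,0,0],0],[[0.5,0,0],0],[[0.5,0,0],0],[[0.5,0,0],0],[[0,0,0],0],[[0,0,0],0]]'
```

```text
clock: 28.5
eef_pos: [482.3, -139.7, 75.5]
eef_rot: [-0.979, 1.571, -2.637]
wrist_force: [-2.0, 0.3, -1.1]
finger_gap: 24.2
clock: 29.75
eef_pos: [482.3, -139.7, 71.3]
eef_rot: [-1.748, 1.571, 2.877]
wrist_force: [-4.1, 1.3, -1.5]
finger_gap: 24.2
```

```bash
python3 -m handwheel '[[[0.8,0,0],0],[[0.8,0,0],0],[[0.8,0,0],0],[[0.8,0,0],0],[[0.8,0,0],0],[[0.8,0,0],0],[[0.8,0,0],0],[[0.8,0,0],0],[[0.8,0,0],0],[[0,0,0],0]]'
python3 -m handwheel '[[[0.2,0,0],0],[[0.2,0,0],0],[[0.2,0,0],0],[[0.2,0,0],0],[[0.2,0,0],0],[[0.2,0,0],0],[[0.1,0,0],0],[[0.1,0,0],0],[[0,0,0],0],[[0,0,0],0]]'
```

```text
clock: 31.0
eef_pos: [482.2, -139.7, 64.1]
eef_rot: [-1.818, 1.57, 2.807]
wrist_force: [-4.3, 0.6, -2.6]
finger_gap: 24.0
clock: 32.25
eef_pos: [482.3, -139.7, 62.9]
eef_rot: [1.496, 1.571, -0.162]
wrist_force: [-4.7, 0.6, -0.4]
finger_gap: 24.1
```

```bash
python3 -m handwheel '[[[0.1,0,0],0],[[0.1,0,0],0],[[0.1,0,0],0],[[0.1,0,0],0],[[0.1,0,0],0],[[0.1,0,0],0],[[0,0,0],0],[[0,0,0],0],[[0,0,0],0],[[0,0,0],0]]'
```

```text
clock: 33.5
eef_pos: [482.4, -139.6, 62.7]
eef_rot: [2.189, 1.571, 0.531]
wrist_force: [-6.9, 3.9, 6.0]
finger_gap: 23.9
```

```bash
python3 -m handwheel '[[[0,0,0],0],[[0,0,0],0],[[0,0,0],0],[[0,0,0],0],[[0,0,0],0],[[0,0,0],0],[[0,0,0],0],[[0,0,0],0],[[0,0,0],0],[[0,0,0],0]]' 60
python3 -m handwheel '[[[-5,0,0],0],[[-10,0,0],0],[[-20,0,0],0],[[-20,0,0],0],[[-20,0,0],0],[[-20,0,0],0],[[-20,0,0],0],[[-10,0,0],0],[[0,0,30],0],[[0,0,30],0]]'
python3 - <<'E'
from h import *
c=look("side"); P=cloud(c); d=np.hypot(P[...,0]-482.3,P[...,1]+139.6)
go([0,0,0])
up=P[(d<12)&(P[...,2]>60)]; print("hub top",np.percentile(up[:,2],[50,90]),up.mean(0))
fl=P[(d>15)&(d<22)&(P[...,2]>36)&(P[...,2]<60)]; print("flange z",np.percentile(fl[:,2],[10,50,90]))
for t in("stand","rack","bush_p"):
    print(t,[(round(q["confidence"],2),np.round(q["centre"])) for q in manip.cut_out(t,"side")])
im=c["pixels"][150:340,210:430,::-1]; cv2.imwrite('pics/fin.png',cv2.resize(im,None,fx=3,fy=3,interpolation=cv2.INTER_CUBIC))
E
```

```text
clock: 34.75
eef_pos: [482.3, -139.7, 62.2]
eef_rot: [-0.407, 1.571, -2.065]
wrist_force: [-0.5, -0.2, -0.3]
finger_gap: 71.8
clock: 36.0
eef_pos: [477.0, -200.0, 187.4]
eef_rot: [1.059, 1.571, -0.598]
wrist_force: [0.5, 0.2, 0.1]
finger_gap: 72.0
clock 36.05 pos [ 476.6 -202.8  187.2] tool shift [ 187.2 -492.5 -160.3] jaw ang -0.088 F [-0.5 -2.3  0.1] gap 71.9 j6 -0.38
[[-0.0, 0.996, -0.088], [-0.001, -0.088, -0.996], [-1.0, -0.0, 0.001]]
hub top [ 82.52163049 518.52396655] [ 481.37646208 -143.0291942   244.49706947]
flange z [44.78772936 47.29494788 49.54538043]
stand []
rack [(0.8, array([367., 229.])), (0.31, array([370., 217.]))]
bush_p [(0.87, array([305., 272.])), (0.42, array([405., 360.]))]
```

View pics/fin.png

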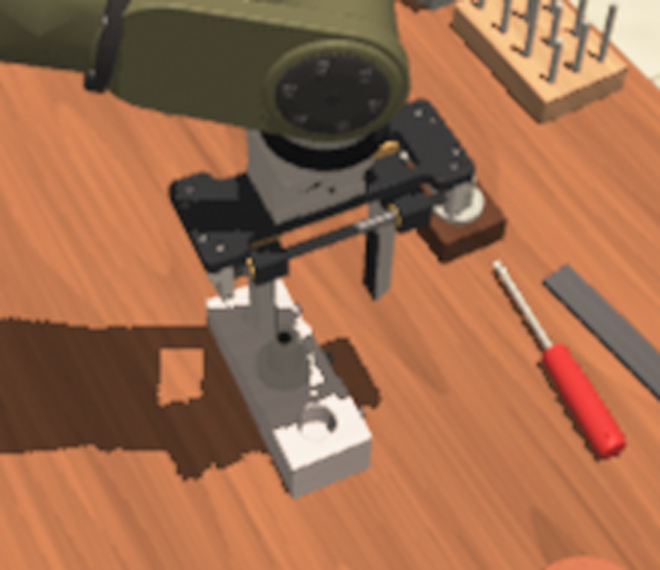

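```bash
python3 -m handwheel '[[[0,0,-5],0],[[0,-10,-15],0],[[0,-10,-25],0],[[0,-10,-30],0],[[0,-10,-30],0],[[0,-10,-30],0],[[0,-10,-30],0],[[0,-10,-20],0],[[0,0,-10],0],[[0,0,0],0]]'
python3 - <<'E'
from h import *
c=look("side"); P=cloud(c); d=np.hypot(P[...,0]-482.3,P[...,1]+139.6)
go([0,0,0])
up=P[(d<14)&(P[...,2]>70)&(P[...,2]<95)]; print("hub top",np.percentile(up[:,2],[10,50,90]),up.mean(0))
T=P[(d>14.5)&(d<22.5)&(P[...,2]>36)&(P[...,2]<60)]; A=np.c_[T[:,:2]-T[:,:2].mean(0),np.ones(len(T))]
print("flange fit slope,z",np.linalg.lstsq(A,T[:,2],rcond=None)[0].round(3),len(T))
E
```

```text
clock: 37.45
eef_pos: [424.3, 1.4, 187.4]
eef_rot: [1.498, 1.57, -0.158]
wrist_force: [0.5, -0.9, 0.9]
finger_gap: 72.0
clock 37.5 pos [424.4   0.9 187.3] tool shift [ 187.2 -422.8   37.5] jaw ang -0.086 F [ 0.1 -0.2 -0.7] gap 72.0 j6 0.0
[[0.0, 0.996, -0.086], [-0.0, -0.086, -0.996], [-1.0, 0.0, 0.0]]
hub top [75.37839865 81.12416975 83.25935236] [ 481.5851438  -141.43951852   80.44683788]
flange fit slope,z [-1.3000e-02  3.3000e-02  4.6738e+01] 114
```

Hub top is about 81 mm (80 expected) and the flange reads 46.7 mm (46 expected) and level, so it is fully home. Handing in.

```bash
python3 -c "
from cell import manip
print(manip.sign_off())"
```

```text
the job is handed in; nothing more can be done
None
```

The bush from the single stand is a 26 mm bush. I left it upright, fully home and let go in the middle bore.

- **Small bore:** the bush stayed flush on the mouth. I also tried it about 1.5 mm to each side, and it did not enter there either. The highest force reading was about 14 N, including the bush's weight.
- **Middle bore:** it entered freely. The feeler pin pushed back with about 4 N from about 13 mm down. The flange met the step about 22 mm down, with about 9 N of contact force.
- **Last checks:** after release, the flange measured about 46.7 mm high (46 expected) and level within about 2°, which is near the measuring noise. The hub top measured about 81 mm (80 expected). The gripper was open and well clear. I handed in at 37.5 s.
- **Not checked:**
  - The forces were read only at the end of each move, so brief peaks would not show.
  - The pin travel could not be read directly.
  - I did not measure the rack bushes or the loose things again at the end. No unexpected contact showed up.
  - In the look just after release, the network did not find the stand. The arm was over much of that picture.

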